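# Load the biscuit-press barrel into its drive stand and clamp it

### The job

Lift the sprung clamp bar of the biscuit-press stand, turn it right aside and let it stand on its ledge; take the steel barrel from its wooden rest, lay it in the stand's cradle with its tail towards the drive, and slide it back until the tail beds firmly but gently against the drive's ram, wherever the ram happens to stand. Then lift the bar off its ledge, bring it back over the barrel and lower it gently, without letting it snap or forcing it, until it holds the barrel, still tight against the ram. Leave everything else on the shelf where it is.

Things in the scene. Friction and masses are not known exactly. Their poses are not given: they have to be found in the camera images.
- press: The fixed stand; origin on the table under the middle of the cradle, z up. Grey base plate 12 mm thick (x -50 to +120, y -90 to +80 mm). Its drive is at the -y end; the clamp bar's post, 24 mm diameter, at x = +75 mm, y = 0. Round the post, on its +x and -y side, an arc-shaped ledge, its top 55 mm above the table.
- cradle (a point): Middle of the barrel's seat, 55 mm above the table, over the stand's origin. The seat is two aluminium V blocks, 14 mm wide, at y = -32 and +32 mm, that carry a 40 mm barrel with its axis along the stand's y at x = 0. Block tips at x = +-27 mm, 48 mm above the table; between the blocks it is free down to the base plate.
- drive: White drive box on the stand, 90 x 85 mm, 98 mm high, metal knob on top; origin on the table under its middle, near face at the stand's y = -112 mm. From it a ram, a steel disc of 32 mm facing +y, 55 mm above the table, sticks out: its face is anywhere from y = -93 to -77 mm of the stand, differs each time, is not measured and does not give under hand force: feel for it.
- bar: Aluminium clamp bar, 16 mm wide, 10 mm thick; origin on the post's axis on the bar's underside. At turn 0 it points to the stand's -x across the cradle, reaching 97 mm from the axis. A heel under its other end sits in a notch beside the ledge while the bar is down: it can turn only once lifted 20 mm or more; turned aside, the heel stands on the ledge.
- bar_wing (a point): Middle of the top edge of the bar's flat black wing grip, which stands over the post: 40 mm long along the bar, 10 mm thick, 32 mm high (10 to 42 mm above the bar's underside). Pinch it across its 10 mm from above to lift and turn the bar. This point is on the post's axis, 42 mm above the bar's underside.
- bar_lift (a joint): Height of the bar in m: 0 = fully down (underside 67 mm above the table, too low for the barrel), about 0.007 = resting on the barrel, 0.020 = standing on the ledge, 0.040 = top stop. A spring of 100 N/m pulls it down: 6.5 N at 0, 8.5 N on the ledge; the bar's weight adds 1.4 N. Let go in the air it snaps down.
- bar_turn (a joint): Turn of the bar about the post in rad, clockwise seen from above: 0 = across the cradle, about 1.2 to 1.4 = right aside over the ledge, bar pointing to the stand's +y. Stops at -0.12 and 1.5. Down in the notch it has about 0.1 rad of play. Stiff enough (0.02 N m) to stay where it is left.
- barrel: Loose steel press barrel, 0.2 to 0.42 kg. Origin in the middle of the cylinder, on the axis; y runs along the axis from tail (-y) to nozzle (+y); rolled by any angle. Cylinder 40 mm diameter, 110 mm long, then a 28 mm cone; at the tail a rim 46 mm by 4 mm, a 12 mm rod and a flat 26 mm button ending 85 mm from the origin. Grip it across its middle.
- barrel_tail (a point): Centre of the flat end of the tail button.
- rest: Fixed wooden rest on which the barrel lies at the start: board 90 x 150 mm, 6 mm thick, with two V blocks like the cradle's that hold the barrel's axis along the rest's y, 37 mm above the table. Origin: table surface under its middle.
- can_tall: Bystander, leave alone: food can, 74 mm diameter, 110 mm high. Origin: centre of its underside.
- can_low: Bystander, leave alone: low food can, 84 mm diameter, 60 mm high. Origin: centre of its underside.
- spice_jar: Bystander, leave alone: small jar, 48 mm diameter, 85 mm high. Origin: centre of its underside.
- oil_bottle: Bystander, leave alone: oil bottle, 66 mm diameter, 220 mm high. Origin: centre of its underside.
- sauce_bottle: Bystander, leave alone: sauce bottle, 60 mm diameter, 190 mm high. Origin: centre of its underside.
- bowl: Bystander, leave alone: round bowl, 130 mm across, 50 mm high. Origin: centre of its underside.
- foil_box: Bystander, leave alone: long carton lying flat, 300 x 50 x 50 mm, long side along its x. Origin: centre of its underside.

How it is judged (in metres and radians):
On the way, in this order (a step that is already met when the one before it is completed fails the run):
1. the clamp bar is lifted, turned right aside (more than 1.0 rad) and stands on its ledge (lift 17 to 24 mm), let go (value of joint bar_turn above 1 rad and value of joint bar_lift between 0.017 and 0.024 m and contact force between the fingers and bar below 0.1 N), for 0.2 s.
2. the barrel lies in the cradle (within 3 mm), tail to the drive, and is pressed against the ram with more than 3 N for 0.2 s, the bar still aside (x of barrel in the frame of press between -0.003 and 0.003 m and z of barrel in the frame of press between 0.052 and 0.058 m and angle between the y axis of barrel and the y axis of press, either way round below 0.06 rad and y of barrel_tail in the frame of press below -0.06 m and contact force between barrel and drive above 3 N and value of joint bar_turn above 1 rad), for 0.2 s.
At the end, for the whole second after the job is handed in: The barrel lies at rest in the cradle (axis within 3 mm sideways and in height, within 0.06 rad), tail button against the ram with a gap of at most about 2.5 mm; the bar is across the cradle (turn under 0.2 rad), resting on the barrel (lift 4 to 11 mm) and pressing on it with more than 3 N (x of barrel in the frame of press between -0.003 and 0.003 m and z of barrel in the frame of press between 0.052 and 0.058 m and angle between the y axis of barrel and the y axis of press, either way round below 0.06 rad and y of barrel_tail in the frame of press below -0.06 m and distance between barrel_tail and ram_c0 below 0.0055 m and value of joint bar_turn below 0.2 rad and value of joint bar_lift between 0.004 and 0.011 m and contact force between bar and barrel above 3 N and linear speed of barrel below 0.02 m/s); the robot touches nothing.
It fails at once if the barrel is pressed against the ram with more than 18 N (contact force between barrel and drive above 18 N).
It fails at once if the bar presses or strikes the barrel with more than 22 N (contact force between bar and barrel above 22 N).
It fails at once if the bar snaps down (falls faster than 0.35 m/s) (velocity of joint bar_lift below -0.35 m/s).
It fails at once if a bystander is moved by more than 20 mm (distance of any of can_tall, can_low, spice_jar, oil_bottle, sauce_bottle, bowl, foil_box from where it was at the start of the episode above 0.02 m).
It also fails if it takes over 72 s, if anything falls off the work surface, if the arm or the gripper's body presses on something with over 40 N, if the wrist force passes 120 N, or if a joint passes its speed limit or range.

### The arm

A 6-joint arm with a two-finger parallel gripper is mounted at the origin on the work surface. World frame = base frame: x ahead of the robot, y to its left, z up, the work surface at z = 0. Lengths are in mm, angles in rad, forces in N, time in s.
With the tool pointing down it reaches from about 375 to 750 mm from the base axis. Payload 9 kg.
Tool frame: the origin (TCP) lies on the centre line of the jaws, within the pads' length; the fingertips stand 22 mm ahead of it and the grasp point (between the pads) lies 3 mm ahead of it; z points along the fingers, y is the line along which they close (so a half turn about z gives the same grasp; the last joint's range is limited). The gripper opens to 85 mm and grips with 20 to 120 N. Pads are 22 mm wide; open, the fingers measure 114 mm over their backs; the gripper's body (76 mm by 85 mm) begins 54 mm behind the grasp point. The pads swing forward as they close: fully open they stand 13 mm farther back than shut.
Start: joints at [-1.444, 0.104, 0.097, 1.564, 0, 1.353], TCP at [202.816, -564.712, 253.331] pointing down, gripper open.
Joint ranges: [-2.99, 2.99], [-0.84, 1.86], [-1.1, 1.16], [-1.84, 2.11], [-1.51, 1.56], [-3.14, 3.14]. Speed limits (rad/s): [2.22, 2.22, 2.57, 3.14, 3.14, 3.14].

### API

Orientations are given as a rotation vector (axis times angle).
In Python, from station import * gives the robot as it stands. The module is installed in compiled form; this text tells all that it offers.
- The arm moves only by the shell command python3 -m handwheel 'ROWS' [FORCE]. ROWS is JSON, a list of rows, each a list of 3 entries, a list of its own where there are three numbers: the opening, from -1 (shut) to 1 (fully open), then the shift along the tool's x, y, z each as a share of 40 cm, from -1 to 1, then the turn about the tool's z as a share of 90 degrees, from -1 to 1. A call has 1 to 8 rows; each row is the pose to reach, as a shift and turn from the pose commanded when the call began, along the tool's axes at that moment; what a row does not reach only later rows make up. A row lasts 1/10 s, in which the tool goes at most 50 mm and 8.59 degrees, less where a joint would pass 70% of its speed; a pose out of reach is approached as far as the arm can. A call with a number of a shift or a turn outside -1 to 1 is refused whole. A call with a gripper value outside its range is refused whole. The fingers move at their own pace and stop on an object; FORCE is the grip in N (left out, the last holds). Time passes only in rows, so rows that repeat a pose let the fingers close. It gives the time, the measured TCP pose, the force, the opening and the grip force at its end, in the units of the state.
- get_state(): the state, without advancing time (a new reading comes with each control period).
- get_image(name): name is "scene" or "top"; returns (picture, depth): 420x560x3 uint8, red, green, blue; 420x560 float32, mm along the optical axis (not along the pixel's ray), 0 where there is no reading.
- camera_info(name): a dict with "intrinsics" (3x3 intrinsics, pixels), "R" (3x3) and "t" (3): a world point X has camera coordinates R X + t. Camera axes: x right, y down, z forward; pixel columns grow to the right and rows downward; lengths in mm; the calibration is good to about 2 mm. A picture is of the moment at which its call begins. camera_info takes no time and is no camera call.
- sign_off(): hands the job in; it is judged then, once.
Trained networks look in the newest picture that a camera, given by its name, has taken for a name from the list of things; names that differ only in an ending like _2 or _b are one class to them, and where a whole thing is asked for, a point or a joint stands for the part that bears it (a point fixed in the world has none). Each returns a list of dicts, best first, with "score" (0 to 1); they miss things now and then, are a little off and sometimes report something else, mostly with a low value. They report only what shows in the picture. A call takes as long as a camera call.
- regions_of(camera, target): "region" (420x560 bool, what is visible of it) and "bbox" ([left, top, right, bottom] as shares, 0 to 1, of the picture: columns of its width, rows of its height, round what is visible of it).
- tip_of(camera, target): "centre" ([column, row] as shares, 0 to 1, of the picture: columns of its width, rows of its height: a listed point, or the origin of a listed thing).
The state is a dict: "time_s": time; "qpos": joint angles; "joint_vel": joint speeds; "joint_efforts": joint torques, N m; "eef_pos": TCP position; "tcp_rot": TCP orientation; "wrist_force": force on the tool from outside, world axes, zero at the start; "moment": the same for the moment, N m; "grip_width": opening from 0.0 (shut) to 1.0 (fully open); "finger_force": force on a finger pad.
Only numpy, scipy, OpenCV 4.12 (cv2) and the standard library are available. Lean on these libraries where they do the work, as an engineer would, in place of code of your own. Each camera call takes 0.05 s, during which the arm holds its last target. There are 200 camera calls.

## Working session

There is one attempt and no reset: what is moved stays moved. The work goes in short steps, Python scripts to look and compute and a shell command to move; the robot and the scene stay as the last step left them, time stands still between calls to the robot, and variables do not carry over. Pictures are saved under pics/ and viewed, at most 10 in all, crops included, and the job is handed in when it is done.

```bash
mkdir -p pics; cat > h.py <<'E'
from station import *
import numpy as np, cv2
def world(cam,u,v,d):
    c=camera_info(cam);K=np.array(c["intrinsics"]);R=np.array(c["R"]);t=np.array(c["t"])
    p=np.linalg.inv(K)@np.array([u,v,1.0])*d
    return R.T@(p-t)
def ray_z(cam,u,v,z):
    a=world(cam,u,v,100.);b=world(cam,u,v,1000.)
    return a+(b-a)*(z-a[2])/(b[2]-a[2])
def cloud(cam,D):
    c=camera_info(cam);K=np.array(c["intrinsics"]);R=np.array(c["R"]);t=np.array(c["t"])
    v,u=np.indices(D.shape);P=np.stack([u,v,np.ones_like(u)],-1)@np.linalg.inv(K).T*D[...,None]
    return (P-t)@R
E
python3 - <<'E'
from h import *
for c in("scene","top"):
    im,d=get_image(c);cv2.imwrite(f"pics/{c}0.png",im[...,::-1]);np.save(f"{c}0.npy",d)
    for n in("press","cradle","drive","bar","bar_wing","barrel","barrel_tail","rest"):
        print(c,n,[(round(r["score"],2),(np.array(r["centre"])*[560,420]).round(1).tolist()) for r in tip_of(c,n)[:2]])
print(get_state())
print(camera_info("top"))
E
```

```text
scene press [(0.92, [294.7, 234.2]), (0.35, [293.9, 314.7])]
scene cradle [(0.9, [292.3, 217.8])]
scene drive [(0.78, [252.7, 209.1]), (0.72, [360.0, 293.8])]
scene bar [(0.87, [277.3, 230.9])]
scene bar_wing [(0.57, [275.0, 220.5])]
scene barrel [(0.66, [359.6, 284.7]), (0.42, [166.6, 193.8])]
scene barrel_tail [(0.82, [331.9, 269.8])]
scene rest [(0.81, [359.6, 295.5])]
top press [(0.97, [282.9, 237.6])]
top cradle [(0.88, [283.6, 232.6])]
top drive []
top bar [(0.76, [280.6, 204.9]), (0.29, [188.2, 228.0])]
top bar_wing [(0.64, [276.5, 202.5])]
top barrel [(0.74, [188.4, 229.1])]
top barrel_tail [(0.79, [220.4, 221.3]), (0.39, [277.1, 201.6])]
top rest [(0.91, [193.2, 229.5])]
{'time_s': 0.9, 'qpos': array([-1.44370380e+00,  1.04111589e-01,  9.73229245e-02,  1.56387359e+00,
       -2.73972810e-05,  1.35310663e+00]), 'joint_vel': array([-6.09066981e-04,  4.30144268e-05, -1.26700668e-03,  7.82806388e-05,
        1.67247944e-04,  1.42852712e-03]), 'joint_efforts': array([-1.12377202e-03, -5.56754529e+01,  5.03772640e+01,  4.24322525e-04,
       -4.84002194e-04, -7.03175864e-07]), 'eef_pos': array([ 202.80832076, -564.73317009,  253.33652532]), 'tcp_rot': array([ 3.09489540e+00,  5.38881344e-01, -5.25260068e-05]), 'wrist_force': array([ 0.91622503, -0.52228953, -0.52209196]), 'moment': array([ 0.03400414,  0.0105114 , -0.0219312 ]), 'finger_force': 0.0, 'grip_width': 0.9963471476295012}
{'intrinsics': array([[430.9002762 ,   0.        , 281.4220739 ],
       [  0.        , 430.9002762 , 204.87588927],
       [  0.        ,   0.        ,   1.        ]]), 'R': array([[ 0.00159637, -0.9997168 , -0.02374368],
       [-0.98315288,  0.00277081, -0.18276417],
       [ 0.1827782 ,  0.02363542, -0.98287003]]), 't': array([   5.97555219,  591.38762501, 1073.15306953])}
```

View pics/top0.png

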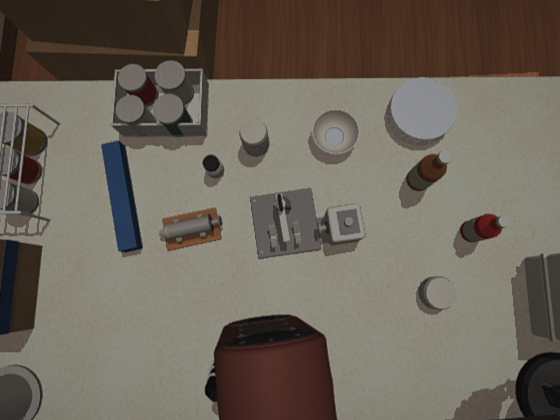

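View pics/scene0.png

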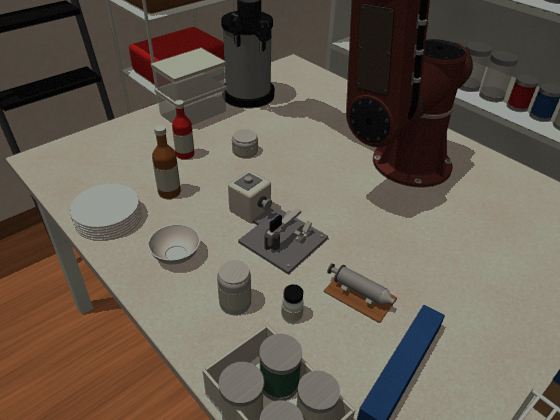

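```bash
python3 - <<'E'
from h import *
def rect(P):
    (c,s,a)=cv2.minAreaRect(P[:,:2].astype(np.float32));return np.round(c,1),np.round(s,1),round(a,2)
for cam in("top","scene"):
    D=np.load(f"{cam}0.npy");W=cloud(cam,D);W[D==0]=np.nan
    for n in("press","rest","drive","bar","barrel","bar_wing"):
        r=regions_of(cam,n)
        if not r: print(cam,n,None);continue
        m=r[0]["region"];P=W[m];P=P[~np.isnan(P[:,0])]
        print(cam,n,round(r[0]["score"],2),m.sum(),"bbox",(np.array(r[0]["bbox"])*[560,420,560,420]).round(),"z pct",np.percentile(P[:,2],[2,25,50,75,98]).round(1),"med",np.median(P,0).round(1))
        if n=="press":
            Q=P[abs(P[:,2]-12)<5];print("  plate",rect(Q),np.median(Q[:,2]))
        if n=="rest":
            Q=P[abs(P[:,2]-6)<4];print("  board",rect(Q),np.median(Q[:,2]))
        if n=="drive":
            Q=P[abs(P[:,2]-98)<5];print("  top",rect(Q),np.median(Q[:,2])) if len(Q) else 0
        if n in("barrel","bar"):
            k=P[:,2]>(40 if n=="barrel" else 60);Q=P[k];v,l=None,cv2.fitLine(Q[:,:2].astype(np.float32),cv2.DIST_HUBER,0,.01,.01).ravel();print("  line",l.round(4),rect(Q))
    # drive top generic
    k=(abs(W[...,2]-98)<5)&(abs(W[...,1]+140)<90)&(abs(W[...,0]-500)<150)
    if k.sum()>10: print(cam,"98mm",k.sum(),rect(W[k]),W[k].mean(0).round(1))
    for n in ("cradle","barrel","barrel_tail","bar_wing","rest","press"):
        z=dict(cradle=55,barrel=37,barrel_tail=37,bar_wing=109,rest=0,press=0)[n]
        t=tip_of(cam,n)
        if t:u,v=np.array(t[0]["centre"])*[560,420];print("  pt",n,ray_z(cam,u,v,z).round(1))
E
```

```text
top press 0.7 5501 bbox [251. 188. 365. 256.] z pct [  8.5  12.5  14.9  78.9 106.8] med [542.1 -35.8  14.9]
  plate (array([554.8, -14. ]), array([170.6, 193.2]), 8.62) 12.964682089702034
top rest 0.85 1051 bbox [162. 210. 221. 249.] z pct [ 1.5  5.6  7.2  8.9 37.5] med [520.4 250.3   7.2]
  board (array([537.6, 253.2]), array([ 92. , 152.1]), 11.88) 6.759001038952302
top drive 0.72 1660 bbox [312. 110. 362. 155.] z pct [ 3.8 12.1 22.5 37.7 52.7] med [ 807.6 -143.7   22.5]
top bar 0.85 313 bbox [275. 196. 293. 241.] z pct [ 73.4  77.   78.8  81.3 112.2] med [557.9   1.1  78.8]
  line [9.849000e-01 1.733000e-01 5.543248e+02 2.286400e+00] (array([553.8,   3.5]), array([116.7,  23.5]), 6.77)
top barrel 0.86 731 bbox [156. 216. 219. 234.] z pct [41.1 50.6 54.6 57.3 61.2] med [535.1 246.9  54.6]
  line [ 2.022000e-01 -9.793000e-01  5.353005e+02  2.487066e+02] (array([537.6, 249.3]), array([ 40.8, 166.4]), 11.14)
top bar_wing 0.64 313 bbox [275. 195. 291. 241.] z pct [ 73.5  77.   78.8  81.3 112.2] med [560.9   2.9  78.8]
top 98mm 1018 (array([ 540.3, -155.6]), array([89.5, 84.4]), 8.79) [
[... 967 characters left out ...]
0] (array([556.5,   5.4]), array([126.2,  22.9]), 9.9)
scene barrel 0.47 1622 bbox [146. 224. 200. 267.] z pct [ 3.  12.8 26.5 40.9 51. ] med [ 787.2 -160.8   26.5]
  line [ 5.072000e-01  8.618000e-01  7.934242e+02 -1.497040e+02] (array([ 796.9, -139.9]), array([130. , 126.4]), 68.92)
scene bar_wing 0.65 388 bbox [269. 209. 301. 236.] z pct [ 11.4  75.   77.4  90.1 108.9] med [576.2   9.3  77.4]
scene 98mm 558 (array([ 542.4, -155.2]), array([91.7, 85.6]), 9.17) [ 544.9 -150.6   98.1]
  pt cradle [515.   -9.3  55. ]
  pt barrel [539.6 248.2  37. ]
  pt barrel_tail [555.1 174.2  37. ]
  pt bar_wing [596.9  13.3 109. ]
  pt rest [537.1 252.5   0. ]
  pt press [ 5.114e+02 -4.000e-01  0.000e+00]
```

```bash
python3 - <<'E'
from h import *
from scipy.optimize import minimize
def fit(cam,zc,tol,c0,th0,box,hide):
    D=np.load(f"{cam}0.npy");W=cloud(cam,D);W=W[D>0]
    W=W[np.abs(W[:,2]-W[:,2]*0-zc)<tol]
    xl,xh,yl,yh=box
    # grid search: count of plate points inside minus band outside
    def loc(p,W=W):
        c,s=np.cos(p[2]),np.sin(p[2]);d=W[:,:2]-p[:2];return d@np.array([[c,-s],[s,c]])
    def cost(p):
        q=loc(p);q=q[(q[:,0]>xl-25)&(q[:,0]<xh+25)&(q[:,1]>yl-25)&(q[:,1]<yh+25)]
        q=q[~hide(q)]
        dx=np.maximum(np.maximum(xl-q[:,0],q[:,0]-xh),0);dy=np.maximum(np.maximum(yl-q[:,1],q[:,1]-yh),0)
        return -len(q)+np.sum(np.minimum(np.hypot(dx,dy),4))*1.5 - 0
    def score(p):
        q=loc(p);q=q[~hide(q)]
        ex=np.minimum(q[:,0]-xl,xh-q[:,0]);ey=np.minimum(q[:,1]-yl,yh-q[:,1]);e=np.minimum(ex,ey)
        return -np.sum(np.tanh(e[e>-12]/1.5))
    best=min((minimize(score,[c0[0]+a,c0[1]+b,th0],method="Nelder-Mead",options=dict(initial_simplex=[[c0[0]+a,c0[1]+b,th0],[c0[0]+a+4,c0[1]+b,th0],[c0[0]+a,c0[1]+b+4,th0],[c0[0]+a,c0[1]+b,th0+.05]])) for a in(-3,3) for b in(-3,3)),key=lambda r:r.fun)
    print(cam,zc,best.x.round(2),np.degrees(best.x[2]).round(2),round(best.fun))
for cam in("top","scene"):
    fit(cam,12.5,4,(516,-3),.157,(-50,120,-90,80),lambda q:(q[:,1]<-93))
    fit(cam,98,4,(540,-155),.157,(-45,45,-42.5,42.5),lambda q:np.abs(q[:,0])>60)
    fit(cam,6.5,2.5,(537.6,253.2),.204,(-45,45,-75,75),lambda q:np.abs(q[:,0])>60)
E
```

```text
top 12.5 [ 5.1721e+02 -3.0700e+00  1.5000e-01] 8.69 -2917
top 98 [ 5.4012e+02 -1.5540e+02  1.5000e-01] 8.58 -899
top 6.5 [5.3691e+02 2.5190e+02 2.1000e-01] 11.88 -610
scene 12.5 [ 5.1881e+02 -9.2000e-01  1.5000e-01] 8.51 -2102
scene 98 [ 5.4154e+02 -1.5502e+02  1.6000e-01] 9.03 -504
scene 6.5 [5.4032e+02 2.5349e+02 2.3000e-01] 13.31 -776
```

```bash
cat >> h.py <<'E'
from scipy.spatial.transform import Rotation as Ro
TH=np.radians(8.65);P0=np.array([517.4,-2.5])
def press(x,y): c,s=np.cos(TH),np.sin(TH);return P0+np.array([c*x-s*y,s*x+c*y])
def go(x,y,z,yaw):
    s=get_state();R=Ro.from_rotvec(s["tcp_rot"]).as_matrix()
    d=R.T@(np.array([x,y,z])-s["eef_pos"]);cur=np.degrees(np.arctan2(R[1,0],R[0,0]))
    t=-((yaw-cur+180)%360-180)
    print("shift",(d/400).round(4),"mm",d.round(1),"turn share",round(t/90,4),"yaw",cur.round(2),"tilt",R[:,2].round(3))
def st():
    s=get_state();R=Ro.from_rotvec(s["tcp_rot"]).as_matrix();print(s["time_s"],s["eef_pos"].round(2),"yaw",np.degrees(np.arctan2(R[1,0],R[0,0])).round(2),"F",s["wrist_force"].round(2),"M",s["moment"].round(2),"g",s["grip_width"],s["finger_force"],"q6",s["qpos"].round(2))
E
python3 -c "
from h import *
go(*press(75,0),200,188.65); print(press(75,0))"
```

```text
shift [ 1.3993 -1.0209  0.1332] mm [ 559.7 -408.4   53.3] turn share -1.8766 yaw 19.75 tilt [ 0. -0. -1.]
[591.54691328   8.77986043]
```

```bash
python3 -m handwheel '[[0.2,[0.7,-0.51,0],-0.76],[0.2,[0.7,-0.51,0],-0.76],[0.2,[0.7,-0.51,0],-0.76],[0.2,[0.7,-0.51,0],-0.76],[0.2,[0.7,-0.51,0],-0.76],[0.2,[0.7,-0.51,0],-0.76],[0.2,[0.7,-0.51,0],-0.76],[0.2,[0.7,-0.51,0],-0.76]]' 40
python3 -c "
from h import *
st();go(*press(75,0),200,188.65)"
```

```text
time_s: 2.9
eef_pos: [399.7, -273.8, 253.8]
tcp_rot: [2.243, 2.198, 0.002]
wrist_force: [0.3, -1.2, -0.1]
grip_width: 0.6
finger_force: 0.0
2.9 [ 399.75 -273.84  253.84] yaw 88.83 F [ 0.34 -1.23 -0.05] M [-0.06 -0.    0.  ] g 0.5996940907018453 0.0 q6 [-0.87 -0.25 -0.24  1.58  0.    0.72]
shift [0.7161 0.4648 0.1354] mm [286.4 185.9  54.2] turn share -1.1091 yaw 88.83 tilt [ 0.001  0.    -1.   ]
```

```bash
python3 -m handwheel '[[0.1,[0.7161,0.4648,0.12],-0.76],[0.1,[0.7161,0.4648,0.12],-0.76],[0.1,[0.7161,0.4648,0.12],-0.76],[0.1,[0.7161,0.4648,0.12],-0.76],[0.1,[0.7161,0.4648,0.12],-0.76],[0.1,[0.7161,0.4648,0.12],-0.76],[0.1,[0.7161,0.4648,0.12],-0.76],[0.1,[0.7161,0.4648,0.12],-0.76]]'
python3 -c "
from h import *
st();go(*press(75,0),160,188.65)"
```

```text
time_s: 3.7
eef_pos: [593.5, 6.7, 203.4]
tcp_rot: [-0.621, -3.078, -0.002]
wrist_force: [-0.9, -2.0, 0.3]
grip_width: 0.555
finger_force: 0.0
3.7 [593.54   6.68 203.4 ] yaw 157.18 F [-0.87 -1.98  0.34] M [-0.02  0.03  0.02] g 0.5550046750419909 0.0 q6 [-0.21  0.08 -0.02  1.47  0.    0.19]
shift [0.0064 0.0028 0.1085] mm [ 2.6  1.1 43.4] turn share -0.3497 yaw 157.18 tilt [-0.002  0.001 -1.   ]
```

```bash
python3 -m handwheel '[[0.0,[0.0064,0.0028,0.1085],-0.3497],[0.0,[0.0064,0.0028,0.1085],-0.3497],[0.0,[0.0064,0.0028,0.1085],-0.3497],[0.0,[0.0064,0.0028,0.1085],-0.3497],[0.0,[0.0064,0.0028,0.1085],-0.3497],[0.0,[0.0064,0.0028,0.1085],-0.3497]]'
python3 - <<'E'
from h import *
st();go(*press(75,0),106,188.65)
ims=[]
for c,(u,v) in (("top",(285,200)),("scene",(280,215))):
    im,d=get_image(c);np.save(c+"1.npy",d)
    ims.append(cv2.resize(im[v-60:v+70,u-60:u+60,::-1],None,fx=3.3,fy=3.3,interpolation=cv2.INTER_CUBIC))
cv2.imwrite("pics/a.png",np.hstack(ims))
E
```

```text
time_s: 4.3
eef_pos: [590.6, 4.3, 162.0]
tcp_rot: [-0.215, 3.134, -0.0]
wrist_force: [-0.1, -0.3, 0.7]
grip_width: 0.5
finger_force: 0.0
4.3 [590.59   4.26 161.98] yaw -172.15 F [-0.13 -0.29  0.7 ] M [-0.03 -0.01  0.02] g 0.5000253714660782 0.0 q6 [-0.21  0.08 -0.1   1.4  -0.   -0.35]
shift [-0.0039  0.0109  0.1399] mm [-1.6  4.4 56. ] turn share -0.0089 yaw -172.15 tilt [ 0. -0. -1.]
```

View pics/a.png

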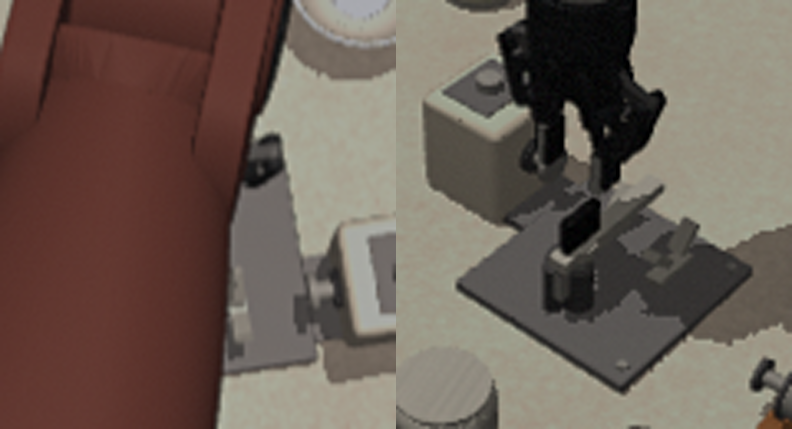

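```bash
python3 -m handwheel '[[0.0,[-0.004,0.011,0],-0.009],[0.0,[-0.004,0.011,0.07],-0.009],[0.0,[-0.004,0.011,0.14],-0.009],[0.0,[-0.004,0.011,0.14],-0.009],[0.0,[-0.004,0.011,0.14],-0.009]]'
python3 -c "
from h import *
st();go(*press(75,0),106,188.65)"
```

```text
time_s: 4.9
eef_pos: [591.2, 9.1, 106.2]
tcp_rot: [0.242, -3.131, -0.0]
wrist_force: [0.3, -0.4, 0.1]
grip_width: 0.504
finger_force: 0.0
4.9 [591.23   9.09 106.16] yaw -171.17 F [ 0.34 -0.38  0.09] M [-0.03 -0.06 -0.03] g 0.5037590104236982 0.0 q6 [-0.21  0.1  -0.17  1.3  -0.   -0.36]
shift [-0.0007 -0.0009  0.0004] mm [-0.3 -0.4  0.2] turn share 0.0021 yaw -171.17 tilt [-0.001  0.    -1.   ]
```

Close on the wing with low force and see the reaction.

```bash
python3 -m handwheel '[[-1,[0,0,0],0],[-1,[0,0,0],0],[-1,[0,0,0],0],[-1,[0,0,0],0],[-1,[0,0,0],0],[-1,[0,0,0],0]]' 30
python3 -c "
from h import *
st();go(*press(75,0),106,188.65)"
```

```text
time_s: 5.5
eef_pos: [592.4, 9.0, 107.6]
tcp_rot: [-0.242, 3.13, -0.0]
wrist_force: [-0.6, 2.6, 6.4]
grip_width: 0.112
finger_force: 32.1
5.5 [592.44   9.04 107.64] yaw -171.15 F [-0.58  2.61  6.45] M [ 0.51  0.16 -0.02] g 0.1122855595501717 32.1470707654953 q6 [-0.21  0.1  -0.17  1.3   0.   -0.36]
shift [ 0.0023 -0.0003  0.0041] mm [ 0.9 -0.1  1.6] turn share 0.0022 yaw -171.15 tilt [ 0.003  0.    -1.   ]
```

```bash
python3 -m handwheel '[[-1,[0,0,0],0],[-1,[0,0,-0.02],0],[-1,[0,0,-0.04],0],[-1,[0,0,-0.06],0],[-1,[0,0,-0.075],0],[-1,[0,0,-0.075],0],[-1,[0,0,-0.075],0]]' 60
python3 -c "
from h import *
st()"
```

```text
time_s: 6.2
eef_pos: [592.2, 9.0, 135.5]
tcp_rot: [-0.242, 3.131, 0.001]
wrist_force: [7.4, 1.4, -10.7]
grip_width: 0.1
finger_force: 60.5
6.2 [592.2    9.01 135.45] yaw -171.16 F [  7.43   1.44 -10.71] M [ 0.34 -1.75  0.02] g 0.1003656097485181 60.460031032562256 q6 [-0.21  0.09 -0.13  1.35  0.   -0.36]
```

```bash
python3 -m handwheel '[[-1,[0,0,-0.075],0.08],[-1,[0,0,0],0.16],[-1,[0,0,0],0.24],[-1,[0,0,0],0.32],[-1,[0,0,0],0.4],[-1,[0,0,0],0.4]]' 60 --help 2>/dev/null | head -3; python3 -c "
from h import *
st()"
```

```text
6.2 [592.2    9.01 135.45] yaw -171.16 F [  7.43   1.44 -10.71] M [ 0.34 -1.75  0.02] g 0.1003656097485181 60.460031032562256 q6 [-0.21  0.09 -0.13  1.35  0.   -0.36]
```

That call was malformed: it had a stray argument and a stray shift in its first row. It was refused and nothing moved. Here is the turn done properly.

```bash
python3 -m handwheel '[[-1,[0,0,0],0.08],[-1,[0,0,0],0.16],[-1,[0,0,0],0.24],[-1,[0,0,0],0.32],[-1,[0,0,0],0.4],[-1,[0,0,0],0.4]]' 60; python3 -c "
from h import *
st()"
```

```text
time_s: 6.8
eef_pos: [592.0, 7.7, 135.3]
tcp_rot: [0.746, 3.051, -0.003]
wrist_force: [6.7, -3.8, -11.1]
grip_width: 0.105
finger_force: 60.5
6.8 [592.     7.72 135.26] yaw 152.54 F [  6.71  -3.75 -11.12] M [-1.13 -1.44  0.02] g 0.1054978812737469 60.48051059246063 q6 [-0.21  0.09 -0.13  1.35 -0.    0.27]
```

```bash
python3 -m handwheel '[[-1,[0,0,0],0.08],[-1,[0,0,0],0.16],[-1,[0,0,0],0.24],[-1,[0,0,0],0.32],[-1,[0,0,0],0.4],[-1,[0,0,0],0.44],[-1,[0,0,0],0.44],[-1,[0,0,0],0.44]]' 60; python3 -c "
from h import *
st()"
```

```text
time_s: 7.6
eef_pos: [590.9, 6.8, 134.7]
tcp_rot: [1.731, 2.621, -0.007]
wrist_force: [1.3, -10.4, -10.5]
grip_width: 0.1
finger_force: 60.5
7.6 [590.92   6.78 134.73] yaw 113.13 F [  1.28 -10.41 -10.48] M [-2.21 -0.34 -0.  ] g 0.0995105589244964 60.48752188682556 q6 [-0.21  0.09 -0.13  1.35 -0.    0.96]
```

```bash
python3 -m handwheel '[[-1,[0,0,0.005],0],[-1,[0,0,0.01],0],[-1,[0,0,0.015],0],[-1,[0,0,0.018],0],[-1,[0,0,0.018],0],[-1,[0,0,0.018],0]]'; python3 -c "
from h import *
st()"
```

```text
time_s: 8.2
eef_pos: [590.9, 6.8, 127.8]
tcp_rot: [1.73, 2.621, -0.007]
wrist_force: [0.7, -9.4, -9.1]
grip_width: 0.106
finger_force: 60.7
8.2 [590.95   6.76 127.75] yaw 113.14 F [ 0.73 -9.45 -9.15] M [-2.16 -0.17 -0.01] g 0.10566755785086018 60.68193554878235 q6 [-0.21  0.09 -0.14  1.34 -0.    0.96]
```

```bash
python3 -m handwheel '[[-1,[0,0,0.0025],0],[-1,[0,0,0.0025],0],[-1,[0,0,0.005],0],[-1,[0,0,0.005],0]]'; python3 -c "
from h import *
st()"
```

```text
time_s: 8.6
eef_pos: [591.0, 6.9, 127.6]
tcp_rot: [1.73, 2.621, -0.007]
wrist_force: [-5.8, -8.3, 4.2]
grip_width: 0.102
finger_force: 62.7
8.6 [591.04   6.85 127.58] yaw 113.16 F [-5.76 -8.25  4.22] M [-2.01  1.14  0.02] g 0.1024310424248439 62.71887123584747 q6 [-0.21  0.09 -0.14  1.34 -0.    0.96]
```

```bash
python3 -m handwheel '[[-0.5,[0,0,0],0],[-0.1,[0,0,0],0],[-0.1,[0,0,0],0],[-0.1,[0,0,0],0],[-0.1,[0,0,-0.05],0],[-0.1,[0,0,-0.15],0],[-0.1,[0,0,-0.2],0],[-0.1,[0,0,-0.2],0]]'; python3 - <<'E'
from h import *
st();go(*press(75,0),210,100)
ims=[]
for c,(u,v) in (("top",(285,200)),("scene",(280,215))):
    im,d=get_image(c);np.save(c+"2.npy",d)
    ims.append(cv2.resize(im[v-60:v+70,u-60:u+60,::-1],None,fx=3.3,fy=3.3,interpolation=cv2.INTER_CUBIC))
cv2.imwrite("pics/b.png",np.hstack(ims))
yb=11.9;r=np.array([537.5,252.3])
print(r);go(r[0],r[1],200,101.9)
E
```

```text
time_s: 9.4
eef_pos: [593.2, 8.7, 210.6]
tcp_rot: [1.725, 2.619, 0.003]
wrist_force: [0.5, -0.0, 0.1]
grip_width: 0.449
finger_force: 0.0
9.4 [593.16   8.66 210.59] yaw 113.25 F [ 0.48 -0.03  0.05] M [-0.01 -0.03 -0.04] g 0.44915009181122667 0.0 q6 [-0.21  0.07 -0.01  1.48 -0.    0.96]
shift [ 0.0019 -0.0036  0.0014] mm [ 0.7 -1.4  0.6] turn share 0.1472 yaw 113.25 tilt [ 0.006 -0.001 -1.   ]
[537.5 252.3]
shift [0.6126 0.1156 0.0167] mm [245.   46.2   6.7] turn share 0.1261 yaw 113.25 tilt [ 0.001 -0.    -1.   ]
```

View pics/b.png

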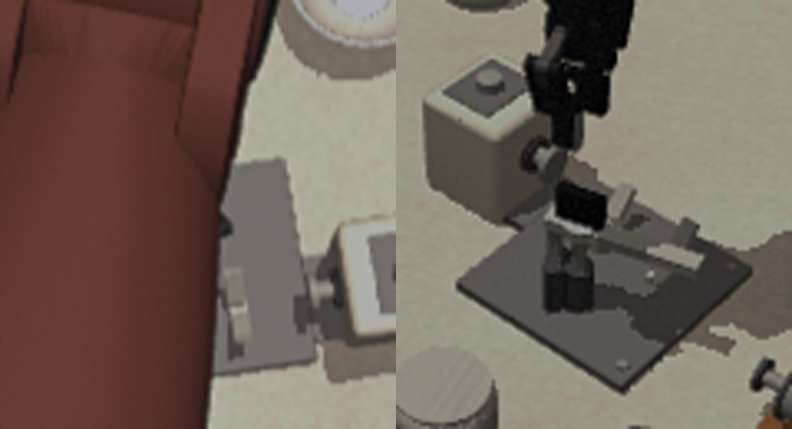

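```bash
sed -i 's/P0=np.array(\[517.4,-2.5\])/P0=np.array([517.8,-2.3])/' h.py; python3 -m handwheel '[[0.6,[0.12,0.02,0],0.126],[0.6,[0.24,0.05,0.0],0.126],[0.6,[0.36,0.07,0.01],0.126],[0.6,[0.48,0.09,0.04],0.126],[0.6,[0.6126,0.1156,0.1],0.126],[0.6,[0.6126,0.1156,0.16],0.126],[0.6,[0.6126,0.1156,0.2],0.126],[0.6,[0.6126,0.1156,0.2],0.126]]' 40; python3 - <<'E'
from h import *
st()
im,d=get_image("top");W=cloud("top",d)
for n in("barrel","barrel_tail"):
    t=tip_of("top",n)
    if t:u,v=np.array(t[0]["centre"])*[560,420];print(n,t[0]["score"],ray_z("top",u,v,37).round(1))
get_image("scene")
for n in("barrel","barrel_tail"):
    t=tip_of("scene",n)
    if t:u,v=np.array(t[0]["centre"])*[560,420];print(n,t[0]["score"],ray_z("scene",u,v,37).round(1))
go(537.5,252.3,40,101.9)
E
```

```text
time_s: 10.3
eef_pos: [535.1, 251.4, 122.8]
tcp_rot: [-1.977, -2.437, 0.008]
wrist_force: [0.0, -0.2, -0.8]
grip_width: 0.801
finger_force: 0.0
10.3 [535.15 251.38 122.83] yaw 101.91 F [ 0.04 -0.22 -0.8 ] M [ 0.04 -0.01  0.02] g 0.8005720584312422 0.0 q6 [ 0.22  0.1  -0.14  1.33 -0.    1.58]
barrel 0.98 [534.8 255.4  37. ]
barrel_tail 0.52 [769.9  74.6  37. ]
barrel 0.86 [539.9 248.3  37. ]
barrel_tail 0.64 [548.9 163.3  37. ]
shift [ 0.0022 -0.0023  0.2202] mm [ 0.9 -0.9 88.1] turn share -0.0009 yaw 101.82 tilt [ 0.002  0.    -1.   ]
```

```bash
python3 -m handwheel '[[0.6,[0.002,-0.002,0.08],0],[0.6,[0.002,-0.002,0.16],0],[0.6,[0.002,-0.002,0.22],0],[0.6,[0.002,-0.002,0.22],0],[0.6,[0.002,-0.002,0.22],0]]' 40; python3 -c "
from h import *
st();go(537.5,252.3,40,101.9)"
```

```text
time_s: 11.1
eef_pos: [536.8, 252.6, 39.7]
tcp_rot: [1.98, 2.439, 0.001]
wrist_force: [-0.7, -0.5, 0.6]
grip_width: 0.797
finger_force: 0.0
11.1 [536.85 252.64  39.71] yaw 101.87 F [-0.66 -0.48  0.57] M [0.04 0.   0.08] g 0.7965545904904691 0.0 q6 [ 0.22  0.16 -0.24  1.18 -0.    1.58]
shift [-0.0012  0.0014 -0.0007] mm [-0.5  0.6 -0.3] turn share -0.0003 yaw 101.87 tilt [ 0.001  0.    -1.   ]
```

```bash
python3 -m handwheel '[[-1,[0,0,0],0],[-1,[0,0,0],0],[-1,[0,0,0],0],[-1,[0,0,0],0],[-1,[0,0,0],0]]' 40; python3 -c "
from h import *
st();go(537.5,252.3,40,101.9)"
```

```text
time_s: 11.6
eef_pos: [535.2, 252.7, 40.5]
tcp_rot: [-1.978, -2.439, 0.003]
wrist_force: [-13.3, -3.6, 13.3]
grip_width: 0.453
finger_force: 39.8
11.6 [535.2  252.66  40.49] yaw 101.92 F [-13.31  -3.59  13.3 ] M [-0.83  2.7   0.01] g 0.4527740330735666 39.82951641082764 q6 [ 0.22  0.16 -0.24  1.18 -0.    1.58]
shift [-0.0021  0.0054  0.0012] mm [-0.8  2.2  0.5] turn share 0.0002 yaw 101.92 tilt [-0.002 -0.001 -1.   ]
```

```bash
python3 -m handwheel '[[-1,[0,0,0],0],[-1,[0,0,-0.02],0],[-1,[0,0,-0.1],0],[-1,[0,0,-0.2],0],[-1,[0,0,-0.3],0],[-1,[0,0,-0.3],0],[-1,[0,0,-0.3],0]]' 60; python3 - <<'E'
from h import *
st();go(*press(0,12),165,98.65)
for c in("top","scene"):
    im,d=get_image(c);W=cloud(c,d)
    for n in("barrel","barrel_tail"):
        t=tip_of(c,n)
        if t:u,v=np.array(t[0]["centre"])*[560,420];print(c,n,t[0]["score"],ray_z(c,u,v,157).round(1))
    for r in regions_of(c,"barrel")[:1]:
        Q=W[r["region"]&(d>0)];Q=Q[(Q[:,2]>125)&(Q[:,2]<190)];
        R=Ro.from_rotvec(get_state()["tcp_rot"]).as_matrix();q=(Q-get_state()["eef_pos"])@R
        print(c,len(q),np.percentile(q[:,0],[0,2,98,100]).round(1))
E
```

```text
time_s: 12.3
eef_pos: [537.3, 253.1, 160.2]
tcp_rot: [1.978, 2.438, 0.004]
wrist_force: [-0.4, -0.4, -5.1]
grip_width: 0.447
finger_force: 61.6
12.3 [537.32 253.11 160.25] yaw 101.9 F [-0.4  -0.41 -5.11] M [-0.08  0.07  0.01] g 0.44697044925092916 61.564825773239136 q6 [ 0.22  0.08 -0.09  1.39 -0.    1.58]
shift [-0.5848 -0.1777 -0.0124] mm [-233.9  -71.1   -5. ] turn share 0.0361 yaw 101.9 tilt [ 0.003  0.001 -1.   ]
top barrel 0.61 [541.1 251.8 157. ]
top barrel_tail 0.87 [559.4 175.  157. ]
top 9 [-88.1 -88.1 -37.  -35.4]
scene barrel 0.75 [539.8 247.3 157. ]
scene barrel_tail 0.58 [553.3 170.2 157. ]
scene 907 [-87.9 -84.6  72.6  78.5]
```

```bash
python3 -m handwheel '[[-1,[-0.09,-0.03,-0.01],0.036],[-1,[-0.19,-0.06,-0.0124],0.036],[-1,[-0.29,-0.09,-0.0124],0.036],[-1,[-0.39,-0.12,-0.0124],0.036],[-1,[-0.49,-0.15,-0.0124],0.036],[-1,[-0.5848,-0.1777,-0.0124],0.036],[-1,[-0.5848,-0.1777,-0.0124],0.036],[-1,[-0.5848,-0.1777,-0.0124],0.036]]'; python3 -c "
from h import *
st();go(*press(0,12),100,98.65)"
```

```text
time_s: 13.5
eef_pos: [514.9, 8.5, 163.5]
tcp_rot: [-2.05, -2.38, -0.0]
wrist_force: [0.0, 0.3, -3.8]
grip_width: 0.453
finger_force: 61.7
13.5 [514.92   8.52 163.52] yaw 98.53 F [ 0.02  0.29 -3.75] M [ 0.08 -0.03 -0.03] g 0.4529932502495572 61.71677827835083 q6 [-0.24 -0.15 -0.32  1.41  0.    1.18]
shift [0.0022 0.0031 0.1588] mm [ 0.9  1.2 63.5] turn share -0.0013 yaw 98.53 tilt [-0.  0. -1.]
```

```bash
python3 -m handwheel '[[-1,[0.002,0.003,0.08],0],[-1,[0.002,0.003,0.16],0],[-1,[0.002,0.003,0.21],0],[-1,[0.002,0.003,0.21],0],[-1,[0.002,0.003,0.21],0]]'; python3 - <<'E'
from h import *
st();go(*press(0,12),59,98.65)
ims=[]
for c,(u,v) in (("top",(285,220)),("scene",(290,220))):
    im,d=get_image(c)
    ims.append(cv2.resize(im[v-60:v+70,u-60:u+60,::-1],None,fx=3.3,fy=3.3,interpolation=cv2.INTER_CUBIC))
cv2.imwrite("pics/c.png",np.hstack(ims))
E
```

```text
time_s: 14.0
eef_pos: [516.1, 11.1, 80.1]
tcp_rot: [-2.046, -2.384, 0.0]
wrist_force: [0.9, 0.4, -2.8]
grip_width: 0.449
finger_force: 61.6
14.0 [516.09  11.11  80.05] yaw 98.73 F [ 0.9   0.38 -2.82] M [ 0.01 -0.07  0.02] g 0.4488697538073159 61.55158996582031 q6 [-0.23 -0.11 -0.43  1.25  0.    1.19]
shift [-0.0038 -0.0008  0.0526] mm [-1.5 -0.3 21.1] turn share 0.0009 yaw 98.73 tilt [-0.  0. -1.]
```

View pics/c.png

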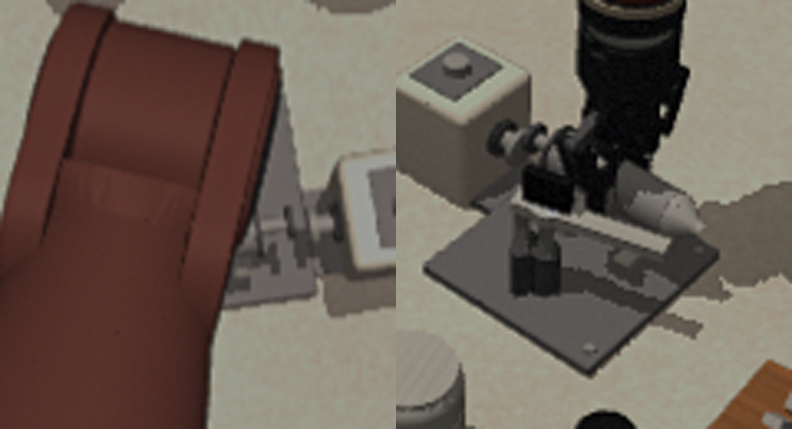

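```bash
python3 -m handwheel '[[-1,[-0.002,-0.001,0.02],0],[-1,[-0.002,-0.001,0.04],0],[-1,[-0.002,-0.001,0.046],0],[-1,[-0.002,-0.001,0.05],0],[-1,[-0.002,-0.001,0.05],0],[-1,[-0.002,-0.001,0.05],0]]'; python3 -c "
from h import *
st();go(*press(0,12),58.5,98.65)"
```

```text
time_s: 14.7
eef_pos: [515.1, 9.5, 59.8]
tcp_rot: [-2.047, -2.382, 0.002]
wrist_force: [-7.0, 0.3, 3.5]
grip_width: 0.45
finger_force: 62.3
14.7 [515.08   9.49  59.81] yaw 98.66 F [-7.03  0.29  3.45] M [0.   1.02 0.04] g 0.4502973084645355 62.30634570121765 q6 [-0.24 -0.09 -0.46  1.21 -0.    1.18]
shift [-0.0002  0.0023  0.0033] mm [-0.1  0.9  1.3] turn share 0.0001 yaw 98.66 tilt [-0.002 -0.    -1.   ]
```

```bash
python3 -m handwheel '[[-1,[0,-0.0035,0],0],[-1,[0,-0.0035,0.0025],0],[-1,[0,-0.0035,0.0025],0],[-1,[0,-0.0035,0.0025],0]]'; python3 -c "
from h import *
st();go(*press(0,12),58.5,98.65)"
```

```text
time_s: 15.1
eef_pos: [514.4, 9.2, 59.1]
tcp_rot: [2.047, 2.383, -0.0]
wrist_force: [-4.9, 1.3, 5.0]
grip_width: 0.447
finger_force: 62.5
15.1 [514.45   9.19  59.08] yaw 98.66 F [-4.87  1.31  5.04] M [ 0.09  0.96 -0.08] g 0.4471403582689826 62.5397264957428 q6 [-0.24 -0.1  -0.46  1.21 -0.    1.18]
shift [0.0003 0.004  0.0015] mm [0.1 1.6 0.6] turn share 0.0001 yaw 98.66 tilt [ 0. -0. -1.]
```

```bash
python3 -m handwheel '[[-1,[0,-0.003,0],0],[-1,[0,-0.003,0.001],0],[-1,[0,-0.003,0.001],0],[-1,[0,-0.003,0.001],0]]'; python3 -c "
from h import *
st();go(*press(0,12),58.5,98.65)"
```

```text
time_s: 15.5
eef_pos: [513.9, 9.0, 58.7]
tcp_rot: [2.047, 2.382, 0.001]
wrist_force: [1.5, 1.4, 4.2]
grip_width: 0.446
finger_force: 62.5
15.5 [513.95   8.97  58.73] yaw 98.66 F [1.48 1.45 4.21] M [ 0.28 -0.34 -0.05] g 0.4458835386625265 62.50664234161377 q6 [-0.24 -0.1  -0.46  1.21  0.    1.18]
shift [0.0007 0.0053 0.0006] mm [0.3 2.1 0.2] turn share 0.0001 yaw 98.66 tilt [ 0.002 -0.    -1.   ]
```

```bash
python3 -m handwheel '[[-1,[-0.002,0,0],0],[-1,[-0.004,0,0],0],[-1,[-0.006,0,0],0],[-1,[-0.006,0,0],0]]'; python3 -m handwheel '[[-1,[-0.001,0,0],0],[-1,[-0.002,0,0],0],[-1,[-0.003,0,0],0],[-1,[-0.003,0,0],0]]'
```

```text
time_s: 15.9
eef_pos: [514.2, 7.3, 58.7]
tcp_rot: [2.047, 2.383, 0.003]
wrist_force: [3.1, 5.9, 4.7]
grip_width: 0.449
finger_force: 62.6
time_s: 16.3
eef_pos: [514.3, 6.2, 58.7]
tcp_rot: [-2.047, -2.383, -0.003]
wrist_force: [1.5, 6.9, 6.2]
grip_width: 0.454
finger_force: 62.6
```

```bash
python3 -m handwheel '[[-1,[0,0,-0.0015],0],[-1,[0,0,-0.002],0],[-1,[0,0,-0.002],0]]'; python3 -m handwheel '[[-1,[-0.001,0,0],0],[-1,[-0.002,0,0],0],[-1,[-0.003,0,0],0],[-1,[-0.004,0,0],0],[-1,[-0.004,0,0],0]]'
```

```text
time_s: 16.6
eef_pos: [514.2, 5.7, 59.0]
tcp_rot: [2.047, 2.383, 0.002]
wrist_force: [4.2, 3.6, 1.0]
grip_width: 0.449
finger_force: 62.2
time_s: 17.1
eef_pos: [514.4, 4.1, 59.0]
tcp_rot: [2.047, 2.383, 0.002]
wrist_force: [3.6, 3.0, 0.9]
grip_width: 0.449
finger_force: 62.2
```

```bash
python3 -m handwheel '[[-1,[-0.001,0.001,0],0],[-1,[-0.002,0.001,0],0],[-1,[-0.003,0.001,0],0],[-1,[-0.003,0.001,0],0]]'; python3 -m handwheel '[[-1,[-0.001,0,0],0],[-1,[-0.002,0,0],0],[-1,[-0.003,0,0],0],[-1,[-0.003,0,0],0]]'
```

```text
time_s: 17.5
eef_pos: [514.7, 2.8, 59.0]
tcp_rot: [2.047, 2.383, 0.0]
wrist_force: [4.0, 2.6, -1.2]
grip_width: 0.447
finger_force: 62.2
time_s: 17.9
eef_pos: [514.8, 1.5, 59.1]
tcp_rot: [2.047, 2.383, -0.0]
wrist_force: [3.7, 2.7, 1.0]
grip_width: 0.445
finger_force: 62.2
```

```bash
python3 -m handwheel '[[-1,[-0.001,0.001,0],0],[-1,[-0.002,0.001,0],0],[-1,[-0.003,0.001,0],0],[-1,[-0.003,0.001,0],0]]'; python3 -m handwheel '[[-1,[-0.001,0,0],0],[-1,[-0.002,0,0],0],[-1,[-0.003,0,0],0],[-1,[-0.003,0,0],0]]'
```

```text
time_s: 18.3
eef_pos: [515.2, 0.3, 58.9]
tcp_rot: [-2.047, -2.383, 0.001]
wrist_force: [1.9, 1.7, -1.8]
grip_width: 0.452
finger_force: 62.2
time_s: 18.7
eef_pos: [515.4, -0.8, 58.9]
tcp_rot: [-2.047, -2.383, 0.001]
wrist_force: [0.2, 1.3, -2.3]
grip_width: 0.449
finger_force: 62.1
```

```bash
python3 -c "
from h import *
st();go(*press(-2,0),58.5,98.65)"
```

```text
18.7 [515.38  -0.83  58.89] yaw 98.65 F [ 0.21  1.3  -2.29] M [ 0.2  -0.24 -0.01] g 0.4493025346869354 62.1362829208374 q6 [-0.26 -0.09 -0.46  1.21 -0.    1.16]
shift [-0.0046  0.0004  0.001 ] mm [-1.8  0.2  0.4] turn share 0.0 yaw 98.65 tilt [-0. -0. -1.]
```

```bash
python3 -m handwheel '[[-1,[-0.001,0,0],0],[-1,[-0.002,0,0],0],[-1,[-0.003,0,0],0],[-1,[-0.003,0,0],0]]'; python3 -m handwheel '[[-1,[-0.001,0,0],0],[-1,[-0.002,0,0],0],[-1,[-0.003,0,0],0],[-1,[-0.003,0,0],0]]'
```

```text
time_s: 19.1
eef_pos: [515.6, -2.0, 58.9]
tcp_rot: [-2.048, -2.383, 0.001]
wrist_force: [1.0, 0.6, -3.8]
grip_width: 0.45
finger_force: 62.1
time_s: 19.5
eef_pos: [515.6, -2.4, 58.9]
tcp_rot: [-2.046, -2.382, -0.001]
wrist_force: [0.3, 5.1, -1.7]
grip_width: 0.447
finger_force: 62.1
```

```bash
python3 -m handwheel '[[-1,[-0.0005,0,0],0],[-1,[-0.001,0,0],0],[-1,[-0.001,0,0],0],[-1,[-0.001,0,0],0],[-1,[-0.001,0,0],0]]'; python3 -c "
from h import *
st()
im,d=get_image('scene');cv2.imwrite('pics/d.png',cv2.resize(im[150:280,210:370,::-1],None,fx=4.5,fy=4.5,interpolation=cv2.INTER_CUBIC))"
```

```text
time_s: 20.0
eef_pos: [515.6, -2.4, 58.9]
tcp_rot: [-2.045, -2.382, -0.002]
wrist_force: [0.1, 7.4, -0.9]
grip_width: 0.445
finger_force: 62.1
20.0 [515.62  -2.39  58.87] yaw 98.7 F [ 0.12  7.37 -0.88] M [ 1.48  0.07 -0.18] g 0.4448634989006888 62.05125331878662 q6 [-0.26 -0.09 -0.46  1.21  0.    1.16]
```

View pics/d.png

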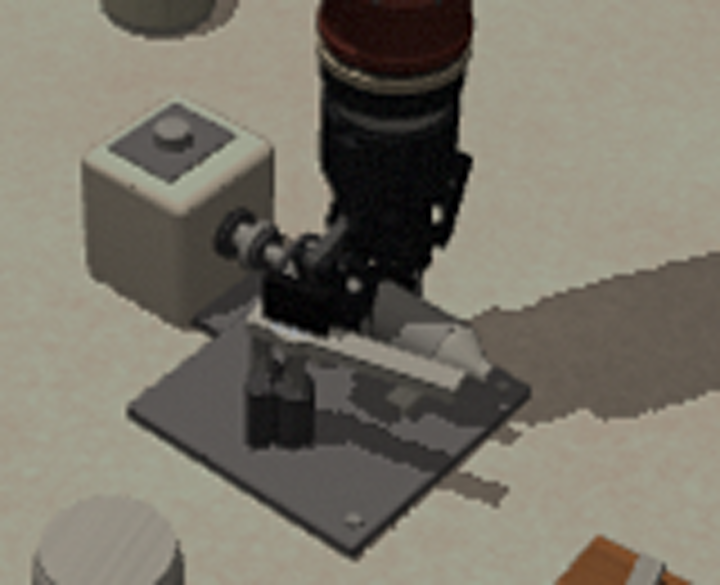

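```bash
python3 -m handwheel '[[-1,[0,0,0.001],0],[-1,[0,0,0.001],0],[0.1,[0,0,0.001],0],[0.3,[0,0,0.001],0],[0.45,[0,0,0.001],0],[0.45,[0,0,0.001],0]]'; python3 -c "
from h import *
st()"
```

```text
time_s: 20.65
eef_pos: [515.7, -3.8, 58.6]
tcp_rot: [2.048, 2.382, -0.001]
wrist_force: [-2.4, -0.4, 1.4]
grip_width: 0.725
finger_force: 1.5
20.65 [515.74  -3.84  58.63] yaw 98.64 F [-2.39 -0.44  1.37] M [-0.21  0.36  0.02] g 0.7252938800176835 1.498282514512539 q6 [-0.26 -0.09 -0.46  1.21 -0.    1.16]
```

```bash
python3 -m handwheel '[[0.45,[0,0,0],0],[0.45,[0,0,0],0]]'; python3 -c "
from h import *
st();go(*press(73,0),140,113)"
```

```text
time_s: 20.85
eef_pos: [515.8, -3.7, 58.6]
tcp_rot: [-2.048, -2.382, 0.001]
wrist_force: [-3.3, -2.1, 0.8]
grip_width: 0.725
finger_force: 1.9
20.85 [515.76  -3.75  58.61] yaw 98.64 F [-3.26 -2.09  0.76] M [-0.36  0.51 -0.13] g 0.7249668896887949 1.884283795952797 q6 [-0.26 -0.09 -0.46  1.21 -0.    1.16]
shift [ 0.0027  0.188  -0.2036] mm [  1.1  75.2 -81.4] turn share -0.1596 yaw 98.64 tilt [-0.    -0.001 -1.   ]
```

```bash
python3 -m handwheel '[[0.2,[0,0,0],0],[0.2,[0,0,0],0],[0.2,[0,0,0],0]]'; python3 -c "
from h import *
st()"
```

```text
time_s: 21.15
eef_pos: [516.2, -3.4, 58.8]
tcp_rot: [2.047, 2.383, 0.001]
wrist_force: [-0.1, 0.1, -0.6]
grip_width: 0.598
finger_force: 0.0
21.15 [516.24  -3.42  58.78] yaw 98.67 F [-0.1   0.14 -0.57] M [ 0.08 -0.04 -0.06] g 0.5983132100295184 0.0 q6 [-0.26 -0.09 -0.46  1.21  0.    1.16]
```

```bash
python3 -m handwheel '[[0.2,[0,0,-0.03],0],[0.2,[0,0,-0.08],0],[0.2,[0,0,-0.16],0],[0.2,[0,0,-0.25],0],[0.2,[0,0,-0.28],0],[0.2,[0,0,-0.28],0],[0.0,[0,0,-0.28],0]]'; python3 - <<'E'
from h import *
st();go(592.5,8.8,160,113.1)
ims=[]
for c,(u,v) in (("top",(285,220)),("scene",(290,220))):
    im,d=get_image(c);np.save(c+"3.npy",d)
    ims.append(cv2.resize(im[v-60:v+70,u-60:u+60,::-1],None,fx=3.3,fy=3.3,interpolation=cv2.INTER_CUBIC))
cv2.imwrite("pics/e.png",np.hstack(ims))
E
```

```text
time_s: 21.85
eef_pos: [515.8, -3.4, 170.1]
tcp_rot: [-2.047, -2.383, 0.0]
wrist_force: [-0.3, 0.3, -0.7]
grip_width: 0.503
finger_force: 0.0
21.85 [515.85  -3.39 170.15] yaw 98.66 F [-0.34  0.25 -0.74] M [ 0.    0.01 -0.02] g 0.5025886650215395 0.0 q6 [-0.26 -0.15 -0.31  1.42 -0.    1.16]
shift [0.0013 0.194  0.0253] mm [ 0.5 77.6 10.1] turn share -0.1604 yaw 98.66 tilt [-0.  0. -1.]
```

View pics/e.png

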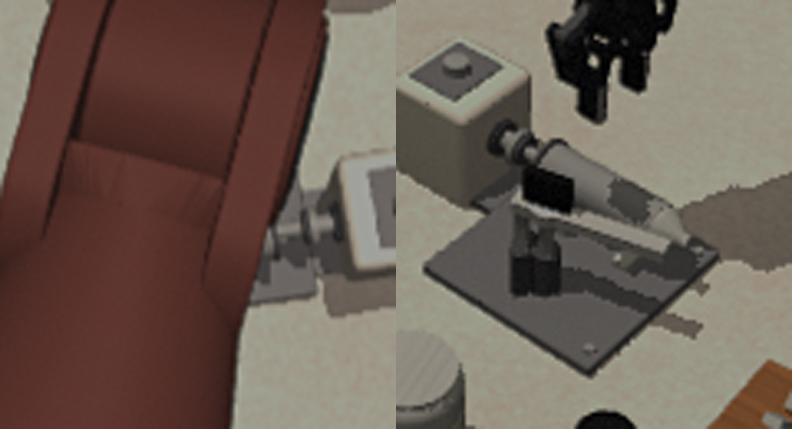

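```bash
python3 - <<'E'
from h import *
for f in("scene2","scene3"):
    d=np.load(f+".npy");W=cloud("scene",d);W[d==0]=np.nan
    k=(W[...,2]>92)&(W[...,2]<103)&(np.hypot(W[...,0]-592,W[...,1]-9)<110)&(W[...,1]>15)&(W[...,0]>540)
    Q=W[k][:,:2].astype(np.float32);l=cv2.fitLine(Q,cv2.DIST_HUBER,0,.01,.01).ravel();print(f,len(Q),l.round(3),"bar dir deg",np.degrees(np.arctan2(l[1],l[0])).round(1),"x at y=9",(l[2]+(9-l[3])*l[0]/l[1]).round(1))
E
```

```text
scene2 215 [ 4.31000e-01 -9.02000e-01  5.73003e+02  5.66890e+01] bar dir deg -64.5 x at y=9 595.8
scene3 219 [ 4.46000e-01 -8.95000e-01  5.74565e+02  5.48230e+01] bar dir deg -63.5 x at y=9 597.4
```

```bash
python3 -m handwheel '[[0,[0,0.1,0],-0.08],[0,[0.001,0.193,0],-0.164],[0,[0.001,0.193,0.02],-0.164],[0,[0.001,0.193,0.02],-0.164],[0,[0.001,0.193,0.02],-0.164]]'; python3 -c "
from h import *
st();go(592,8,127.5,113.5)"
```

```text
time_s: 22.45
eef_pos: [591.0, 8.7, 161.7]
tcp_rot: [-1.725, -2.624, 0.001]
wrist_force: [0.0, 0.3, 0.6]
grip_width: 0.5
finger_force: 0.0
22.45 [591.05   8.67 161.71] yaw 113.36 F [0.02 0.34 0.65] M [ 0.02 -0.05  0.06] g 0.5000033962461399 0.0 q6 [-0.21  0.08 -0.09  1.4  -0.    0.96]
shift [-0.0026  0.0017  0.0855] mm [-1.   0.7 34.2] turn share -0.0015 yaw 113.36 tilt [-0.002  0.    -1.   ]
```

```bash
python3 -m handwheel '[[0,[-0.002,0.001,0.04],0],[0,[-0.002,0.001,0.08],0],[0,[-0.002,0.001,0.085],0],[0,[-0.002,0.001,0.085],0]]'; python3 -m handwheel '[[-1,[0,0,0],0],[-1,[0,0,0],0],[-1,[0,0,0],0],[-1,[0,0,0],0],[-1,[0,0,0],0],[-1,[0,0,0],0]]' 60; python3 -c "
from h import *
st()"
```

```text
time_s: 22.85
eef_pos: [592.0, 8.1, 127.5]
tcp_rot: [-1.724, -2.624, 0.001]
wrist_force: [0.3, 1.4, -0.1]
grip_width: 0.499
finger_force: 0.0
time_s: 23.45
eef_pos: [591.4, 7.1, 129.5]
tcp_rot: [-1.724, -2.624, 0.006]
wrist_force: [-12.0, -5.3, 9.8]
grip_width: 0.101
finger_force: 59.0
23.45 [591.43   7.08 129.52] yaw 113.39 F [-12.    -5.29   9.82] M [-0.98  2.6   0.06] g 0.10092600161782372 59.04828429222107 q6 [-0.21  0.1  -0.14  1.34 -0.    0.96]
```

```bash
python3 -m handwheel '[[-1,[0,-0.004,0],0],[-1,[0,-0.004,-0.01],0],[-1,[0,-0.004,-0.02],0],[-1,[0,-0.004,-0.025],0],[-1,[0,-0.004,-0.025],0],[-1,[0,-0.004,-0.025],0]]'; python3 -c "
from h import *
st()"
```

```text
time_s: 24.05
eef_pos: [591.1, 6.9, 138.0]
tcp_rot: [-1.724, -2.625, 0.002]
wrist_force: [0.4, -4.8, -11.0]
grip_width: 0.104
finger_force: 58.3
24.05 [591.1    6.94 138.04] yaw 113.4 F [  0.39  -4.78 -10.99] M [-1.12 -0.12  0.04] g 0.10383153805788406 58.2584810256958 q6 [-0.21  0.09 -0.13  1.35 -0.    0.95]
```

```bash
python3 -m handwheel '[[-1,[0,0,0],-0.08],[-1,[0,0,0],-0.16],[-1,[0,0,0],-0.24],[-1,[0,0,0],-0.32],[-1,[0,0,0],-0.4],[-1,[0,0,0],-0.42],[-1,[0,0,0],-0.42]]';python3 -m handwheel '[[-1,[0,0,0],-0.08],[-1,[0,0,0],-0.16],[-1,[0,0,0],-0.24],[-1,[0,0,0],-0.32],[-1,[0,0,0],-0.4],[-1,[0,0,0],-0.42],[-1,[0,0,0],-0.42]]'; python3 -c "
from h import *
st()"
```

```text
time_s: 24.75
eef_pos: [591.9, 7.8, 138.4]
tcp_rot: [0.78, 3.043, 0.002]
wrist_force: [5.4, -1.9, -10.8]
grip_width: 0.103
finger_force: 58.3
time_s: 25.45
eef_pos: [591.9, 9.0, 138.4]
tcp_rot: [-0.248, 3.13, 0.005]
wrist_force: [5.8, 5.7, -10.9]
grip_width: 0.104
finger_force: 58.3
25.45 [591.9    9.   138.44] yaw -170.92 F [  5.75   5.69 -10.9 ] M [ 1.49 -1.21 -0.01] g 0.10351829944393563 58.337910175323486 q6 [-0.21  0.09 -0.13  1.35  0.   -0.37]
```

```bash
python3 -m handwheel '[[-1,[0,0.0015,0.01],0],[-1,[0,0.0015,0.02],0],[-1,[0,0.0015,0.03],0],[-1,[0,0.0015,0.04],0],[-1,[0,0.0015,0.045],0],[-1,[0,0.0015,0.045],0]]'; python3 -c "
from h import *
st()"
```

```text
time_s: 26.05
eef_pos: [591.9, 9.1, 120.5]
tcp_rot: [-0.246, 3.13, 0.004]
wrist_force: [5.4, 4.4, -9.2]
grip_width: 0.103
finger_force: 58.6
26.05 [591.93   9.15 120.5 ] yaw -171.01 F [ 5.37  4.37 -9.18] M [ 0.99 -1.1   0.01] g 0.10289762943176638 58.60019087791443 q6 [-0.21  0.1  -0.15  1.32  0.   -0.36]
```

```bash
python3 -m handwheel '[[-1,[0,0,0.002],0],[-1,[0,0,0.004],0],[-1,[0,0,0.006],0],[-1,[0,0,0.006],0]]';  python3 -m handwheel '[[-1,[0,0,0.001],0],[-1,[0,0,0.002],0],[-1,[0,0,0.003],0],[-1,[0,0,0.003],0]]'
```

```text
time_s: 26.45
eef_pos: [591.9, 9.1, 118.3]
tcp_rot: [-0.246, 3.13, 0.004]
wrist_force: [4.3, 4.1, -8.6]
grip_width: 0.103
finger_force: 58.7
time_s: 26.85
eef_pos: [592.1, 9.2, 117.9]
tcp_rot: [-0.246, 3.13, 0.003]
wrist_force: [4.1, 4.6, -4.1]
grip_width: 0.1
finger_force: 59.4
```

```bash
python3 -m handwheel '[[-1,[0,0,0.001],0],[-1,[0,0,0.002],0],[-1,[0,0,0.003],0],[-1,[0,0,0.003],0]]'; python3 -m handwheel '[[-1,[0,0,0.0],0],[-1,[0,0,0],0]]'
```

```text
time_s: 27.25
eef_pos: [592.4, 9.1, 117.4]
tcp_rot: [-0.246, 3.129, 0.003]
wrist_force: [3.4, 4.1, 0.3]
grip_width: 0.103
finger_force: 60.0
time_s: 27.45
eef_pos: [592.4, 9.1, 117.4]
tcp_rot: [-0.246, 3.129, 0.003]
wrist_force: [3.1, 4.6, -0.8]
grip_width: 0.106
finger_force: 60.0
```

```bash
python3 -m handwheel '[[-0.5,[0,0,0],0],[-0.2,[0,0,0],0],[-0.2,[0,0,0],0],[-0.2,[0,0,-0.05],0],[-0.2,[0,0,-0.15],0],[-0.2,[0,0,-0.25],0],[-0.2,[0,0,-0.25],0],[-0.2,[0,0,-0.25],0]]' 20; python3 - <<'E'
from h import *
st()
ims=[]
for c,(u,v) in (("top",(285,220)),("scene",(290,220))):
    im,d=get_image(c);np.save(c+"4.npy",d)
    ims.append(cv2.resize(im[v-60:v+70,u-60:u+60,::-1],None,fx=3.3,fy=3.3,interpolation=cv2.INTER_CUBIC))
cv2.imwrite("pics/f.png",np.hstack(ims))
E
```

```text
time_s: 28.25
eef_pos: [592.0, 7.7, 217.1]
tcp_rot: [-0.246, 3.13, -0.001]
wrist_force: [0.1, 0.5, -0.1]
grip_width: 0.395
finger_force: 0.0
28.25 [592.05   7.68 217.11] yaw -171.01 F [ 0.1   0.49 -0.06] M [-0.02 -0.05  0.03] g 0.3951699841441879 0.0 q6 [-0.21  0.07 -0.    1.49 -0.   -0.36]
```

View pics/f.png

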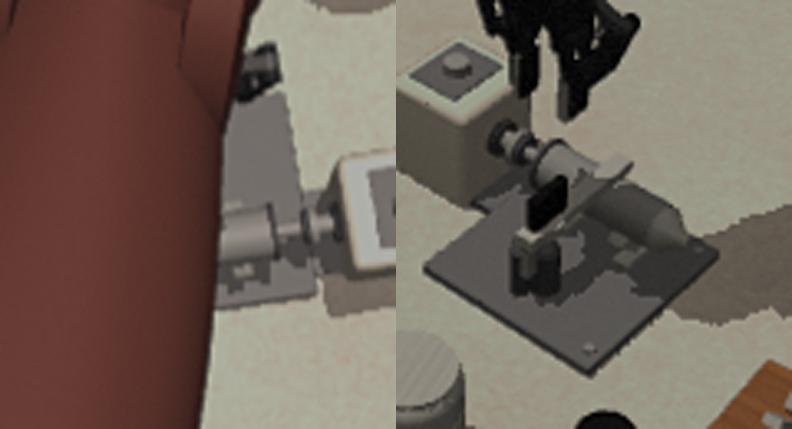

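The bar lies across the barrel, the tail button sits on the ram, and the gripper is clear of both, so I'm handing in.

```bash
python3 -c "
from station import *
print(sign_off())"
```

```text
the job is handed in; nothing more can be done
None
```

The job is handed in at about 28 s of the 72 s allowed: the barrel lies in the cradle with its tail against the ram, the clamp bar rests across it, and the gripper is clear; the station gave no verdict, so this rests on the force readings and the last picture.

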